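Third hand for a drawer pull

ROBOT

A 6-joint arm with a two-finger parallel gripper is mounted at the origin on the work surface. World frame = base frame: x ahead of the robot, y to its left, z up, the work surface at z = 0. Lengths are in mm, angles in rad, forces in N, time in s.
With the tool pointing down it reaches from about 325 to 850 mm from the base axis. Payload 15.5 kg.
Tool frame: the origin (TCP) lies midway between the tips of the shut fingers; the grasp point (between the pads) lies 19 mm behind it; z points along the fingers, y is the line along which they close (so a half turn about z gives the same grasp; the last joint's range is limited). The gripper opens to 91 mm and grips with 3 to 60 N. Pads are 32 mm wide; open, the fingers measure 118 mm over their backs; the gripper's body (76 mm by 178 mm) begins 60 mm behind the grasp point.
Start: joints at [1.169, 0.494, 1.345, -0, 1.302, -0.096], TCP at [188.155, 596.007, 213.915] pointing down, gripper open.
Joint ranges: [-2.91, 2.91], [-0.82, 2.16], [0.22, 2.67], [-1.22, 4.37], [0.12, 2.79], [-3.08, 3.08]. Speed limits (rad/s): [1.89, 1.89, 2.57, 3.01, 3.01, 3.01].

INTERFACE

Orientations are given as a unit quaternion [x, y, z, w].
In Python, from plant import arm, optics, sign_off gives the robot as it stands. Calls block until the motion is done:
- arm.move_pose(position, orientation): joint-space move of the TCP to a pose.
- arm.servo_line(position, speed=150, frame=None, stop_force=None): straight line of the TCP; frame=None keeps the orientation; speed is the mean speed in mm/s. With stop_force (N) it stops when the force on the tool has changed by that much, and returns True; else False.
- arm.goto_joints(angles): joint-space move.
- arm.open_gripper() and arm.gripper_close(): open the fingers fully, or close them until they stop; the grip force is fixed at half the most.
- arm.wait(seconds).
- arm.solve_ik(position, orientation): joint angles nearest the present ones, or None.
- arm.sense(): the state.
- optics.read_camera(name): name is "scene" or "side" or "wrist"; returns the picture (384x512x3 uint8, red, green, blue); there is no depth.
- optics.get_calibration(name): a dict with "mtx" (3x3 intrinsics, pixels), "rvec" (rotation vector, rad) and "tvec" (3), from world to camera coordinates, as OpenCV has them. Camera axes: x right, y down, z forward; pixel columns grow to the right and rows downward; lengths in mm; the calibration is good to about 2 mm. A picture is of the moment at which its call begins: read the wrist's pose just before it. get_calibration takes no time and is no camera call; for the wrist camera it gives the pose at the moment of the call.
A pose or a line that the arm cannot do raises arm.MotionError and nothing moves.
- sign_off(): hands the job in; it is judged then, once.
The state is a dict: "time_s": time; "joints": joint angles; "dq": joint speeds; "joint_torque": joint torques, N m; "position": TCP position; "ee_rot": TCP orientation; "contact_force": force on the tool from outside, world axes, zero at the start; "torque": the same for the moment, N m; "finger_gap": finger opening in mm; "finger_force": force on a finger pad.
Only numpy, scipy, OpenCV 4.12 (cv2) and the standard library are available. Lean on these libraries where they do the work, as an engineer would, in place of code of your own. Each camera call takes 0.05 s, during which the arm holds its last target. There are 200 camera calls.

TASK

Be my third hand: pick up the loose wooden drawer pull standing on the desk, and hold it level and flat against the front of the drawer that has no pull yet, its two screw holes over the two pilot holes. Press the sprung drawer in with a steady force of about 10 N, never to the end of its travel, and finish while still gripping and pressing it there, so that I can drive the screws. Leave the other drawer and everything else on the desk as they are.

Things in the scene. Friction and masses are not known exactly. Their poses are not given: they have to be found in the camera images.
- pull: loose dark wooden drawer pull, about 90 g, T-shaped from above, 40 mm high all over. Plate 100 mm (own y) x 10 mm (own x, from -27.5 to -17.5 mm), with a brass-rimmed screw hole at y = +-38 mm, 20 mm up; from its middle a grip fin 24 mm wide (y) runs to x = +27.5 mm. Origin: centre of the underside of the 55 x 100 mm outline; z up
- pull_back (a point): centre of the flat back face of the loose pull's plate (the face that goes against the drawer), midway between its two screw holes: 27.5 mm behind the pull's origin (own x = -27.5 mm) and 20 mm above its underside; axes as the pull's
- pull_grip (a point): point to grip the loose pull: in the middle of the fin's 24 mm width, 37.5 mm from the back face (own x = +10 mm), 22 mm above the underside; the fingers close along the pull's y
- bare_unit: fixed oak desk drawer unit with a white drawer front, carcass 160 (x) x 200 (y) x 90 mm high, whose drawer has no pull. Origin: centre of its underside; its front faces own +x (away from the robot). It stands beside its twin, on either side
- bare_mark (a point): point on the front face of the drawer without a pull, midway between its dark 8 mm pilot holes (y = +-38 mm): 52 mm above the desk; at rest 116 mm ahead of the unit's origin. A dark line on the front's top edge marks the same centre line. x points out of the front, y along it, z up; moves with the drawer. Front 178 mm wide, 10 to 80 mm above the desk
- bare_drawer (a joint): how far the drawer without a pull has been pushed in, m: 0 at rest, when its front stands 36 mm proud of the carcass; 0.036 at the end of travel. It rests on a push-catch spring of 500 N/m (10 N at 20 mm, with 0.2 N of friction), which pushes it back out
- fitted_unit: the twin drawer unit, same size and axes, whose drawer already carries the same kind of pull (its tip stands 171 mm ahead of the unit's origin, from 32 to 72 mm above the desk); leave alone
- fitted_drawer (a joint): how far the twin's drawer is pushed in, m: 0 at rest; leave alone
- tin: bystander: round aluminium tin of screws, 48 mm across, 28 mm high, between the two units; origin under its centre
- mug: bystander: white mug, 82 mm across, 95 mm high; origin under its centre
- tape: bystander: black desk tape dispenser, 140 x 58 x 88 mm high; origin under its centre
- screwdriver: bystander: screwdriver lying on the desk, at the right; origin at its underside
- notebook: bystander: grey notebook, 148 x 210 x 16 mm; origin under its centre
- mouse: bystander: black computer mouse, 105 x 60 x 33 mm; origin under its centre
- pencup: bystander: dark metal pen cup 60 mm across, 70 mm high (pens reach 120 mm), standing on the rear of the fitted unit; origin under its centre
There are look-alikes about, which are no part of the job. Leave any pink or white look-alike of the pull alone.

How it is judged (in metres and radians):
On the way, in this order (a step that is already met when the one before it is completed fails the run):
1. the loose pull is gripped and lifted clear of the desk (height (world z) of pull above 0.015 m and contact force between the fingers and pull above 1 N), for 0.2 s.
2. the pull is held on the pilot holes and pressed with 6 to 14 N (contact force between pull and bare_unit between 6 and 14 N and value of joint bare_drawer between 0.01 and 0.029 m and x of pull_back in the frame of bare_mark between -0.004 and 0.004 m and y of pull_back in the frame of bare_mark between -0.006 and 0.006 m and z of pull_back in the frame of bare_mark between -0.006 and 0.006 m and angle between the x axis of pull and the x axis of bare_mark, either way round below 0.08 rad and angle between pull's own z axis and vertical below 0.1 rad and height (world z) of pull above 0.02 m and contact force between the fingers and pull above 2 N), for 0.5 s.
At the end, for the whole second after the job is handed in: Still gripped (over 2 N), underside over 20 mm up, at rest; back face within 4 mm of the bare drawer's front, 6 mm sideways and in height of the point between the pilot holes, turned under 0.08 and tilted under 0.10 rad; pressing with 6 to 14 N (drawer 10 to 29 mm in) (all of step 2 and velocity of joint bare_drawer between -0.005 and 0.005 m/s and linear speed of pull below 0.01 m/s); the arm keeps its last pose, push and grip.
It fails at once if the bare drawer is pushed to the end of its travel (over 33 mm) (value of joint bare_drawer above 0.033 m).
It fails at once if the other drawer is pushed in (over 8 mm) (value of joint fitted_drawer above 0.008 m).
It fails at once if something else on the desk is moved more than 25 mm (distance of any of tin, mug, tape, screwdriver, notebook, mouse, pencup from where it was at the start of the episode above 0.025 m).
It also fails if it takes over 48 s, if anything falls off the work surface, if the arm or the gripper's body presses on something with over 40 N, if the wrist force passes 120 N, or if a joint passes its speed limit or range.

## Working session

There is one attempt and no reset: what is moved stays moved. The work goes in short steps, each a Python script; the robot and the scene stay as the last script left them, time stands still between calls to the robot, and variables do not carry over. Pictures are saved under pics/ and viewed, at most 10 in all, crops included, and the job is handed in when it is done.

```bash
ls; mkdir -p pics
python3 - <<'E'
from plant import arm, optics
import cv2
for n in ("scene","side","wrist"):
    c=optics.get_calibration(n); print(n,c)
    cv2.imwrite(f"pics/{n}0.png",cv2.cvtColor(optics.read_camera(n),cv2.COLOR_RGB2BGR))
s=arm.sense(); print(s)
E
```

```text
pics
scene {'mtx': array([[456.48951103,   0.        , 259.13806089],
       [  0.        , 456.48951103, 186.57896424],
       [  0.        ,   0.        ,   1.        ]]), 'rvec': array([ 1.10418898,  2.32495181, -1.07039984]), 'tvec': array([ 374.67713775, -221.8996428 , 1624.80571864])}
side {'mtx': array([[440.95649294,   0.        , 256.47255997],
       [  0.        , 440.95649294, 196.27396649],
       [  0.        ,   0.        ,   1.        ]]), 'rvec': array([ 2.18137591, -0.74649752,  0.34112035]), 'tvec': array([-447.55621364,  309.44346018,  968.70424711])}
wrist {'mtx': array([[326.4526319 ,   0.        , 249.86653047],
       [  0.        , 326.4526319 , 193.84698842],
       [  0.        ,   0.        ,   1.        ]]), 'rvec': array([-2.37160337, -1.73716442, -0.20795053]), 'tvec': array([-622.88737577,  -27.37733494,  389.78426564])}
{'time_s': 0.15, 'joints': array([ 1.16951685e+00,  4.94051136e-01,  1.34596521e+00, -9.86370010e-06,
        1.30250773e+00, -9.54774300e-02]), 'dq': array([ 3.86147814e-04, -2.35401142e-03, -3.15381415e-03,  7.61981980e-05,
        7.26772337e-04,  1.41216568e-04]), 'joint_torque': array([ 1.79284030e-03, -8.79198289e+01, -3.82048810e+01,  7.09601864e-02,
        5.03770541e-02, -4.44749696e-05]), 'position': array([188.03641889, 595.74478139, 213.47659075]), 'ee_rot': array([ 1.52304636e-01,  9.88333487e-01, -4.52589257e-04, -1.09878247e-04]), 'contact_force': array([-0.54255552,  0.62498728,  0.31187415]), 'torque': array([ 0.03001671, -0.06305784, -0.02119496]), 'finger_force': 0.0, 'finger_gap': 91.30886382682833}
```

View pics/scene0.png

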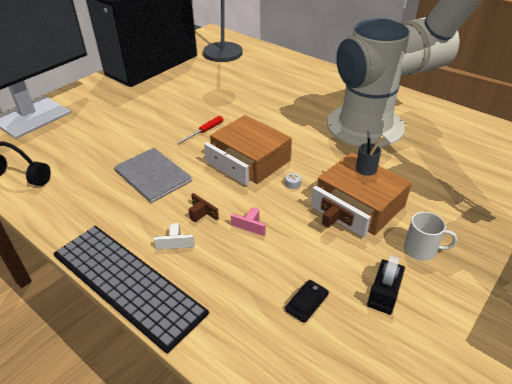

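View pics/side0.png

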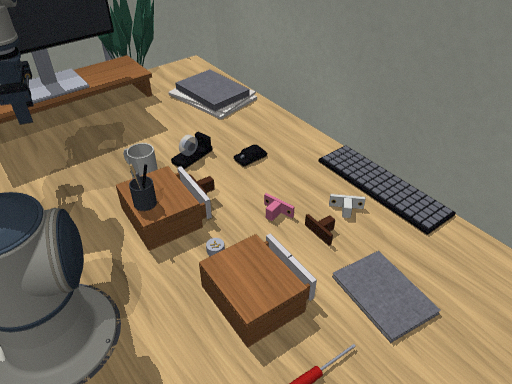

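Candidates for the pull, as scene / side pixels:
- Dark brown: (204,207) / (320,228)
- Pink: (250,222) / (279,207)
- White: (175,238) / (348,205)
- Fitted pull on its drawer: (335,212) / (205,185)

The dark brown loose one fits the description. The bare unit is at scene (250,150), since its white front has no pull. An enlarged crop should confirm both.

Run:
```python
import cv2,numpy as np
a=cv2.imread("pics/scene0.png");b=cv2.imread("pics/side0.png")
A=cv2.resize(a[110:230,180:300],(480,480),interpolation=cv2.INTER_CUBIC)
B=cv2.resize(b[200:300,240:340],(300,300),interpolation=cv2.INTER_CUBIC)
B=cv2.copyMakeBorder(B,0,180,0,0,cv2.BORDER_CONSTANT)
cv2.imwrite("pics/crop1.png",np.hstack([A,B]))
```

```text
(no output)
```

View pics/crop1.png

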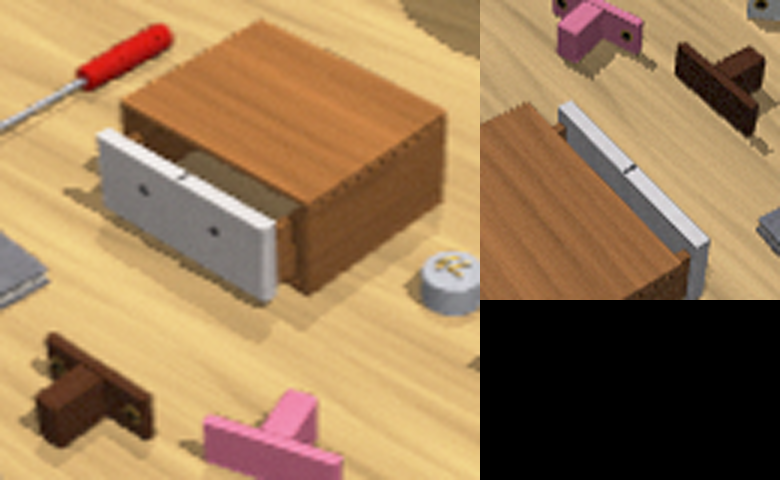

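Confirmed. The brown pull stands with its fin pointing away from the robot and its plate facing the bare drawer. Pilot holes are at about scene (216,157.5) and (233.5,167.8). The dark line is at about side (290,256). Next, rough positions.

```bash
cat > h.py <<'E'
import cv2,numpy as np
from plant import arm,optics,sign_off
from scipy.spatial.transform import Rotation as R
def ray(cal,uv):
    M=R.from_rotvec(np.ravel(cal["rvec"])).as_matrix()
    d=M.T@np.linalg.solve(cal["mtx"],np.r_[uv,1.0]); return -M.T@np.ravel(cal["tvec"]),d
def onz(cal,uv,z):
    o,d=ray(cal,uv); return o+d*(z-o[2])/d[2]
def proj(cal,p):
    return cv2.projectPoints(np.float64([p]),np.float64(cal["rvec"]),np.float64(cal["tvec"]),cal["mtx"],None)[0].ravel()
def down(yaw):  # tool z down, tool y at angle yaw from world x
    y=np.array([np.cos(yaw),np.sin(yaw),0]);z=np.array([0,0,-1.]);x=np.cross(y,z)
    return R.from_matrix(np.c_[x,y,z]).as_quat()
def snap(n,f):
    c=optics.get_calibration(n);im=cv2.cvtColor(optics.read_camera(n),cv2.COLOR_RGB2BGR);cv2.imwrite(f"pics/{f}.png",im);return c,im
E
python3 - <<'E'
from h import *
c=optics.get_calibration("scene");s=optics.get_calibration("side");w=optics.get_calibration("wrist")
np.set_printoptions(precision=1,suppress=True)
a,b=onz(c,(216,157.5),52),onz(c,(233.5,167.8),52);print("pilots",a,b,np.linalg.norm(a-b),np.degrees(np.arctan2(*(a-b)[1::-1])))
print("line side z80",onz(s,(290,256.3),80))
print("line scene z80",onz(c,(180+183/4,110+175/4),80))
a,b=onz(c,(192.5,194.3),40),onz(c,(218,209.5),40);print("plate top",a,b,np.linalg.norm(a-b),np.degrees(np.arctan2(*(a-b)[1::-1])))
a,b=onz(s,(305.5,214.8),40),onz(s,(331.7,235),40);print("plate top side",a,b,np.linalg.norm(a-b),np.degrees(np.arctan2(*(a-b)[1::-1])))
Rm=R.from_rotvec(w["rvec"]).as_matrix();st=arm.sense();T=R.from_quat(st["ee_rot"])
print("wristcam pos in tool",T.inv().apply(-Rm.T@w["tvec"]-st["position"]),"axes in tool\n",T.as_matrix().T@Rm.T)
E
```

```text
pilots [ 522.8 -226.    52. ] [ 527.1 -150.6   52. ] 75.53782331811584 -93.19997592754541
line side z80 [ 516.7 -193.1   80. ]
line scene z80 [ 516.9 -189.1   80. ]
plate top [ 678.3 -170.8   40. ] [678.4 -72.4  40. ] 98.42446599883932 -90.03723637652521
plate top side [673.9 -80.   40. ] [ 675.6 -178.7   40. ] 98.6603632499851 90.99863563106187
wristcam pos in tool [  65.6   -1.4 -170.8] axes in tool
 [[-0.  -1.  -0.2]
 [ 1.  -0.  -0. ]
 [ 0.  -0.2  1. ]]
```

Run:
```python
from h import *
np.set_printoptions(precision=1,suppress=True)
q=down(np.pi/2)
arm.servo_line([188,596,300])
arm.move_pose([560,-190,260],q); arm.wait(.3)
c,i1=snap("wrist","wA"); print(arm.sense()["position"])
arm.move_pose([705,-125,200],q); arm.wait(.3)
c2,i2=snap("wrist","wB"); print(arm.sense()["position"],arm.sense()["time_s"])
np.savez("cal.npz",r1=c["rvec"],t1=c["tvec"],m=c["mtx"],r2=c2["rvec"],t2=c2["tvec"])
cv2.imwrite("pics/AB.png",cv2.resize(np.hstack([i1[:, 56:456],i2[:,56:456]]),(800,384)))
```

```text
[ 560.1 -189.9  260. ]
[ 704.8 -125.5  200.6] 5.3417
```

View pics/AB.png

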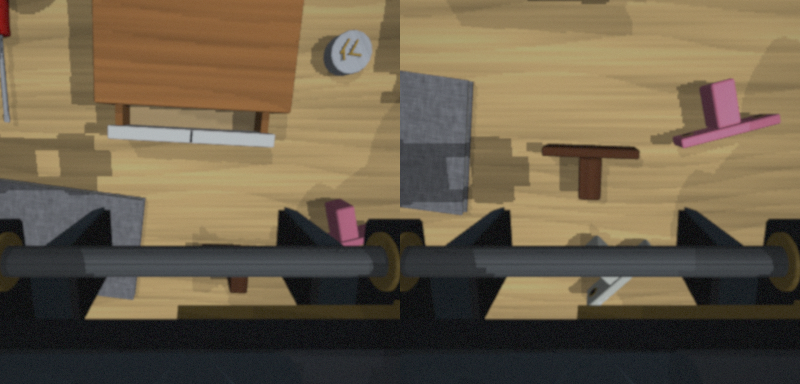

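Left (A) shows the bare drawer's white top edge from (108,127) to (273,146), with its dark line at about (191,136). Right (B) shows the pull's plate from (543,148) to (638,152), with the fin running to (590,199). Next, I'll fit the edges.

```bash
cat > fit.py <<'E'
from h import *
np.set_printoptions(precision=2,suppress=True)
def front(im,cal,box):
    x0,x1,y0,y1=box; g=im[y0:y1,x0:x1].astype(float); gray=g.min(2)  # white: high in blue
    m=((gray>120)&(g.max(2)-gray<45)).astype(np.uint8)
    n,l,st,_=cv2.connectedComponentsWithStats(m); k=1+np.argmax(st[1:,4]); ys,xs=np.nonzero(l==k)
    cols=np.arange(xs.min()+3,xs.max()-2)
    bot=np.array([ys[xs==u].max()+.5 for u in cols]); p=np.polyfit(cols,bot,1)
    for _ in range(3):
        r=abs(bot-np.polyval(p,cols)); p=np.polyfit(cols[r<1.2],bot[r<1.2],1)
    ends=np.array([xs.min()-.5,xs.max()+.5])
    P=[onz(cal,(u+x0,np.polyval(p,u)+y0),80) for u in ends]
    up=[onz(cal,(u+x0,ys[abs(xs-u)<2].min()-.5+y0),80) for u in ends]
    # dark line: darkest column along middle of strip
    mid=len(cols)//2; c=cols[mid-15:mid+16]
    prof=np.array([np.mean([gray[int(round(np.polyval(p,u)))-d,u] for d in (2,3,4,5)]) for u in c])
    wgt=np.clip(np.median(prof)-prof-8,0,None); u=(wgt*c).sum()/wgt.sum()
    return P,onz(cal,(u+x0,np.polyval(p,u)+y0),80),prof,up
E
python3 - <<'E'
from fit import *
z=np.load("cal.npz")
c1=dict(mtx=z["m"],rvec=z["r1"],tvec=z["t1"]);c2=dict(mtx=z["m"],rvec=z["r2"],tvec=z["t2"])
P,L,prof,up=front(cv2.imread("pics/wA.png"),c1,(140,360,110,165))
print("front",P,"len",np.linalg.norm(P[1]-P[0]),"yaw",-np.arctan2((P[1]-P[0])[0],(P[1]-P[0])[1]),"line",L,"mid",(P[0]+P[1])/2); print(prof.astype(int)); print("back",up)
im=cv2.imread("pics/wB.png"); x0,y0=170,130
g=im[y0:215,x0:330].astype(int); m=(g.max(2)<115).astype(np.uint8)
b,r=g[...,0],g[...,2]
m=((r<110)&(r-b>15)).astype(np.uint8)   # brown tops
n,l,st,_=cv2.connectedComponentsWithStats(m); k=1+np.argmax(st[1:,4]); print(st[k]+[x0,y0,0,0,0])
cv2.imwrite("pics/m.png",cv2.resize(np.hstack([(l==k).astype(np.uint8)*255,im[y0:215,x0:330].max(2)]),None,fx=2.5,fy=2.5))
ys,xs=np.nonzero(l==k)
W=np.array([onz(c2,(u+x0,v+y0),40)[:2] for u,v in zip(xs,ys)])
print("x range",W[:,0].min(),W[:,0].max(),"y",W[:,1].min(),W[:,1].max())
fin=W[W[:,0]>W[:,0].max()-28]; print("fin y",fin[:,1].min(),fin[:,1].max(),fin[:,1].mean())
c=[(x,fin[abs(fin[:,0]-x)<2,1].mean()) for x in np.linspace(fin[:,0].min()+2,fin[:,0].max()-3,6)]; q=np.polyfit(*np.transpose(c),1); print("fin dir yaw",q[0])
E
```

```text
front [array([ 519.45, -284.38,   80.  ]), array([ 523.98, -195.14,   80.  ])] len 89.34850242932546 yaw -0.050687219125964175 line [nan nan nan] mid [ 521.71 -239.76   80.  ]
[180 179 179 179 179 178 179 178 179 179 175 177 177 177 178 178 178 179
 178 178 179 180 180 180 180 179 179 179 179 179 177]
back [array([ 504.77, -283.44,   80.  ]), array([ 509.98, -195.1 ,   80.  ])]
[ 197  144   98   56 2409]
x range 668.1731135669709 725.5690598243211 y -180.955873276989 -82.45797537353178
fin y -159.2096523136984 -120.06789757303724 -132.81748861179597
fin dir yaw 0.009310123393640554fit.py:17: RuntimeWarning: invalid value encountered in scalar divide
  wgt=np.clip(np.median(prof)-prof-8,0,None); u=(wgt*c).sum()/wgt.sum()
```

View pics/m.png

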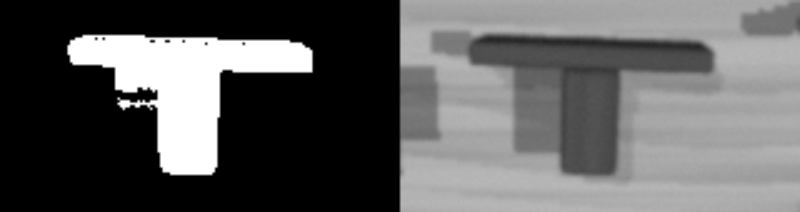

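Run:
```python
from fit import *
q=down(np.pi/2-.022)
arm.servo_line([707.5,-132,60],frame=q,speed=150)
arm.servo_line([707.5,-132,3.5],speed=80,stop_force=8)
arm.gripper_close(); s=arm.sense(); print(s["finger_gap"],s["finger_force"],s["position"])
arm.servo_line([707.5,-132,70],speed=100); arm.wait(.2); s=arm.sense(); print(s["finger_gap"],s["finger_force"],s["contact_force"],s["time_s"],s["ee_rot"])
c,im=snap("wrist","wC"); c3,i3=snap("side","sC")
cv2.imwrite("pics/C.png",np.hstack([im[:,56:456],cv2.resize(i3[150:342,220:420],(400,384),interpolation=cv2.INTER_CUBIC)]))
z=np.load("cal.npz");c1=dict(mtx=z["m"],rvec=z["r1"],tvec=z["t1"])
iA=cv2.imread("pics/wA.png");g=iA[110:165,140:360];gr=g.min(2);m=((gr>120)&(g.max(2)-gr<45)).astype(np.uint8)
n,l,st,_=cv2.connectedComponentsWithStats(m)
for k in np.argsort(-st[1:,4])[:2]+1:
    ys,xs=np.nonzero(l==k); cols=np.arange(xs.min()+3,xs.max()-2); p=np.polyfit(cols,[ys[xs==u].max()+.5 for u in cols],1)
    print([onz(c1,(u+140,np.polyval(p,u)+110),80) for u in (xs.min()-.5,xs.max()+.5)])
```

```text
23.91195685172972 29.9957674741745 [ 707.49 -132.02    3.5 ]
23.568967313706537 29.9957138299942 [ 0.4   0.63 -0.73] 9.3333 [ 0.01  1.    0.   -0.  ]
[array([ 519.45, -284.38,   80.  ]), array([ 523.98, -195.14,   80.  ])]
[array([ 524.15, -194.08,   80.  ]), array([ 528.98, -104.28,   80.  ])]
```

View pics/C.png

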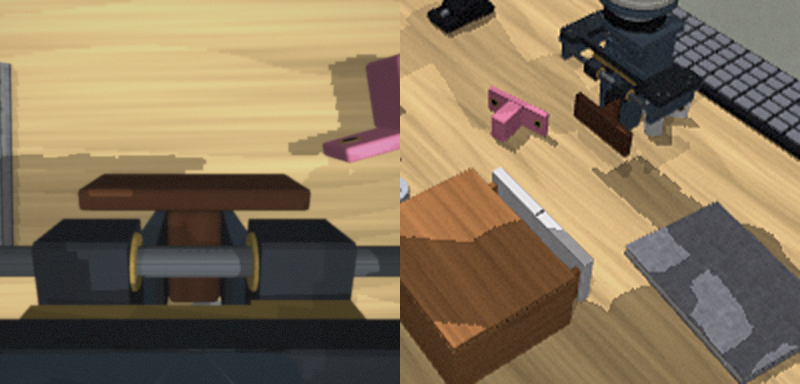

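Wrist view: the pull is held square, with its plate top from (80,178) to (310,205) and the fin centred between the fingers. Side view: it hangs level. The front's dark line is at about (524,-194.6) with yaw -0.053. Next I'll move to 20 mm short of contact and check the relative alignment.

Run:
```python
from fit import *
M=np.array([524.1,-194.6,0]);a=-.053;n=np.array([np.cos(a),np.sin(a),0]);q=down(np.pi/2+a)
p=lambda d,z:M+n*(37.5+d)+[0,0,z]
arm.servo_line(p(70,70),frame=q,speed=150)
arm.servo_line(p(70,35.5),speed=100)
arm.servo_line(p(20,35.5),speed=80); arm.wait(.3)
s=arm.sense();print(s["position"],s["contact_force"],s["time_s"],R.from_quat(s["ee_rot"]).as_matrix())
_,w=snap("wrist","wD");_,a1=snap("scene","cD");_,b1=snap("side","sD")
f=lambda i,x,y,W,H,o:cv2.resize(i[y:y+H,x:x+W],o,interpolation=cv2.INTER_CUBIC)
cv2.imwrite("pics/D.png",np.hstack([f(a1,195,130,70,70,(400,400)),f(b1,255,215,80,80,(400,400))]))
cv2.imwrite("pics/D2.png",w)
```

```text
[ 581.74 -197.64   35.43] [ 0.01  0.98 -0.97] 11.8333 [[-1.    0.05  0.  ]
 [ 0.05  1.   -0.  ]
 [-0.   -0.   -1.  ]]
```

View pics/D.png

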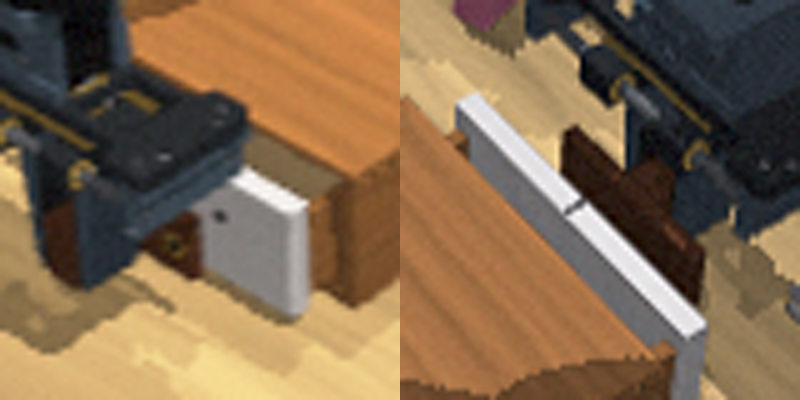

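View pics/D2.png

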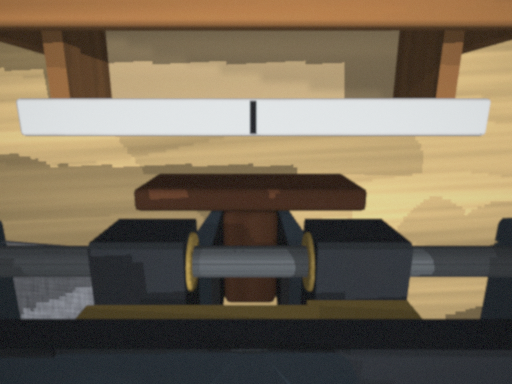

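The wrist view shows the plate centred at column 250 and the dark line at column 253, so the line is about 1.2 mm towards +y. The two edges are parallel. Before pressing, I'll check the plate's height by projecting its expected corners.

Run:
```python
from fit import *
c=optics.get_calibration("wrist");s=arm.sense();t=s["position"];a=-.053
n=np.array([np.cos(a),np.sin(a),0]);y=np.array([-np.sin(a),np.cos(a),0])
for z in (66,72,78): print(z,[proj(c,[*(t+n*dx+y*dy)[:2],z]) for dx,dy in ((-37.5,-50),(-37.5,50),(-27.5,-50),(-27.5,50))])
print("bottom back",[proj(c,[*(t-n*37.5+y*dy)[:2],32]) for dy in (-50,50)])
print("front",[proj(c,[*(t-n*57.5+y*dy)[:2],80]) for dy in (-89,0,89)])
im=cv2.imread("pics/wD.png"); print(im[165:215:2,300,2],im[165:215:2,300,0]); print(im[200,125:145,2],im[200,355:375,2]); print(im[128:142,200,2])
```

```text
66 [array([139.5, 180.9]), array([367.77, 180.75]), array([141.32, 202.91]), array([365.86, 202.78])]
72 [array([134.8 , 183.74]), array([372.78, 183.59]), array([136.78, 206.63]), array([370.7 , 206.49])]
78 [array([129.7 , 186.84]), array([378.23, 186.68]), array([131.85, 210.67]), array([375.96, 210.52])]
bottom back [array([160.22, 168.33]), array([345.67, 168.2 ])]
front [array([ 21.11, 136.92]), array([254.12, 136.75]), array([487.28, 136.59])]
[197 197 196 203 150  54  47  50  43  46  48  46  53  64  68  70  67  70
  72  71  71  65  76 186 217] [120 119 117 124  89  24  25  27  13  24  23  27  28  33  32  37  31  33
  38  34  32  26  40 112 133]
[166 166 166 163 168 164 165 163 156 127  86  70  69  72  70  69  71  71
  71  69] [ 69  68  69  71  72  68  70  70  68  73 119 189 219 226 225 225 224 225
 225 225]
[224 225 225 225 224 219 205 177 175 177 181 181 176 175]
```

Run:
```python
from fit import *
c=optics.get_calibration("scene");s=optics.get_calibration("side");w=optics.get_calibration("wrist")
a=-.053;n=np.array([np.cos(a),np.sin(a),0]);y=np.array([-np.sin(a),np.cos(a),0]);z=np.array([0,0,1.])
M=np.array([524.1,-194.6,52])
# d = pull_back relative to mark along n,y,z
def res(d,cams="csw"):
    B=M+n*d[0]+y*d[1]+z*d[2]; r=[]
    if "c" in cams: r+=list(proj(c,B+n*10+y*38)-proj(c,M+y*38)-np.array([-8.4,4.9]))
    if "s" in cams: r+=list(proj(s,B+z*20)-proj(s,M+z*28)-np.array([10.5,-3.3]))
    if "w" in cams: r+=list((proj(w,B+z*20)-proj(w,M+z*28)-np.array([-3.5,54.2]))/3)
    return np.array(r)
from scipy.optimize import least_squares
for k in ("cs","csw","sw","cw"):
    o=least_squares(res,[20,0,0],args=(k,)); print(k,o.x,o.fun)
```

```text
cs [28.25 -1.37  3.21] [-1.21  0.06 -0.99 -0.07]
csw [24.1  -1.68  2.34] [-0.26 -0.41 -2.27  0.99 -0.28  1.18]
sw [23.37 -2.06  4.8 ] [-2.34  0.53 -0.59  1.08]
cw [23.1  -1.37  0.31] [ 0.1   0.01 -0.03  0.03]
```

The views agree on about 23 mm gap, the pull 1.4 mm too far in -y, and height on nominal to within a few mm. I'll correct y and press under force guard.

Run:
```python
from fit import *
a=-.053;n=np.array([np.cos(a),np.sin(a),0]);y=np.array([-np.sin(a),np.cos(a),0])
s=arm.sense();F0=s["contact_force"].copy();t=s["position"]+y*1.4;t[2]=35.5
arm.servo_line(t,speed=30)
F=lambda:(arm.sense()["contact_force"]-F0)@n
for d in (15,20,25,30,35,40,43,46):
    hit=arm.servo_line(t-n*d,speed=25,stop_force=9); arm.wait(.15); f=F(); print(d,hit,round(f,2),arm.sense()["position"])
    if hit or f>8.7: break
arm.wait(.4);s=arm.sense();print(F(),s["contact_force"],s["torque"],s["finger_gap"],s["time_s"])
_,w=snap("wrist","wE");_,a1=snap("scene","cE");_,b1=snap("side","sE")
f=lambda i,x,y,W,H:cv2.resize(i[y:y+H,x:x+W],(400,400),interpolation=cv2.INTER_CUBIC)
cv2.imwrite("pics/E.png",np.hstack([cv2.resize(w[60:316,128:384],(400,400)),f(a1,195,120,70,70)]))
```

```text
15 False 1.48 [ 566.82 -195.46   35.51]
20 False 0.75 [ 561.75 -195.2    35.54]
25 False 1.15 [ 556.76 -194.92   35.51]
30 False 4.34 [ 551.84 -194.7    35.56]
35 False 6.67 [ 547.14 -194.46   35.59]
40 False 9.45 [ 542.57 -194.21   35.65]
8.811136855713604 [ 8.29  0.83 -3.72] [ 0.28 -1.42  0.16] 23.897584410313005 16.0333
```

View pics/E.png

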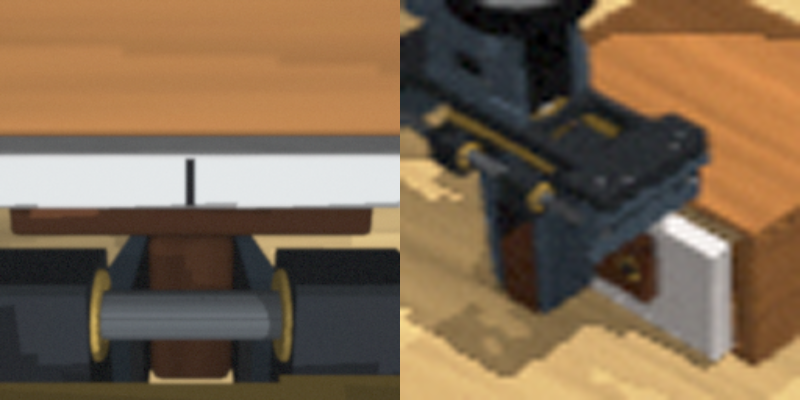

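Pressed flat. In the wrist crop the dark line is at column 190 and the plate centre at 191. In the scene crop the plate's hole is at (628,268) and the front's right edge is centred near (717,307). I'll check height from those, add about 2 mm of press, and check the force is steady.

Run:
```python
from fit import *
a=-.053;n=np.array([np.cos(a),np.sin(a),0]);y=np.array([-np.sin(a),np.cos(a),0]);z=np.array([0,0,1.])
c=optics.get_calibration("scene");M=np.array([506.,-193,52])
for dz in (-5,0,5): print(dz,proj(c,M+n*10+y*38+z*dz)-proj(c,M+y*89-z*7),"obs [-15.6,-6.8]")
t=arm.sense()["position"]-n*2;t[2]=35.5
arm.servo_line(t,speed=15)
for _ in range(4):
    arm.wait(.3);s=arm.sense();print(s["contact_force"],s["position"],abs(s["dq"]).max(),s["time_s"])
```

```text
-5 [-14.69  -6.13] obs [-15.6,-6.8]
0 [-14.76  -7.45] obs [-15.6,-6.8]
5 [-14.83  -8.77] obs [-15.6,-6.8]
[ 8.56  2.6  -2.47] [ 541.57 -194.21   35.67] 0.0018828975337425674 16.7333
[ 8.51  1.23 -4.06] [ 541.6  -194.24   35.65] 0.0019400694153434057 17.0333
[ 8.67  1.65 -3.33] [ 541.56 -194.22   35.65] 0.0012110702035064193 17.3333
[ 8.35  2.46 -3.53] [ 541.59 -194.23   35.65] 0.0019708793089454665 17.6333
```

Run:
```python
from fit import *
n=np.array([np.cos(.053),-np.sin(.053),0])
t=arm.sense()["position"]-n*2.7;t[2]=35.4
arm.servo_line(t,speed=15);arm.wait(1)
for _ in range(3):
    arm.wait(.2);s=arm.sense();print(s["contact_force"],s["position"],abs(s["dq"]).max(),s["finger_force"],s["time_s"])
print(sign_off())
```

```text
[ 9.75  2.75 -1.8 ] [ 540.08 -194.16   35.65] 0.0010887856539577403 29.998922646045685 19.1
[ 9.34  3.16 -2.96] [ 540.04 -194.15   35.66] 0.0007788375243842655 29.998906552791595 19.3
[ 9.93  2.47 -1.74] [ 540.07 -194.12   35.68] 0.0021910707303342256 29.99886453151703 19.5
the job is handed in; nothing more can be done
None
```

I handed the job in at 19.5 s: the arm is still gripping the brown pull and pressing it flat and level over the bare drawer's pilot holes with about 9.7 N, the drawer roughly 19 mm in by my estimate; no verdict came back.

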